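# Seat the notched heat sink in its keyed pin nest

## Task

Two black finned heat sinks stand on the bench; only one has a notch cut into the edge of its pale bare-metal base flange. Set that one into the grey pin nest, turned the way round in which the orange key pin stands in the notch, so that its flange lies fully home and flat on the grey plate between the steel pins, and let go of it. Leave the other heat sink, the one without a notch, where it is.

Things in the scene. Friction and masses are not known exactly. Their poses are not given: they have to be found in the camera images.
- sink_grip (a point): Centre of the fin block of the notched heat sink (0.2 kg, 60 mm high), 33 mm above its underside. Pale metal flange 84 (x) x 52 (y) x 6 mm; centred on it a black fin block 40 (x) x 20 (y) x 54 mm: grip it across its 20 mm. U notch 22 mm wide, 15 mm deep in the long +y edge, 27 mm from the middle towards +x. z is up; stands upright on the bench, its yaw varies widely.
- sink_notch (a point): Point in that heat sink's notch where the key pin should stand: (27, 20.5) mm along the heat sink's x and y from sink_grip and 30 mm below it (half-way up the flange); same axes.
- nest: Fixed grey plate 130 (x) x 96 (y) x 12 mm, origin at centre of underside. On its top: 5 steel pins 10 mm thick, 18 high at (-26,36), (-26,-36), (26,-36), (-52,0), (52,0) mm; orange key pin 10 thick, 24 high at (27,20.5). All taper upwards. Seated, the heat sink's middle is over the origin, underside on the plate, axes along the nest's; 5 mm play all round. Turned 180 degrees it lands on the key.
- plain_grip (a point): Centre of the fin block, 33 mm above the underside, of the other heat sink: the same size and colours but no notch in its flange. To be left alone. Keep arm and gripper off the surroundings too: a microscope (390 mm high) on a tray stands beyond x = 0.46 for y from 0.07 to 0.41, a speaker (110 mm high) beyond x = 0.42 for y from -0.10 to -0.23, a monitor (220 mm) behind it.

How it is judged:
At the end, for the whole second after the job is handed in: The notched heat sink sits flat (within 3 degrees) on the nest's plate (underside within 3 mm of it), its middle and its notch each within 12 mm, along the nest's x and y, of their places over the nest's middle and the key pin (x of sink_notch in the frame of nest between 0.015 and 0.039 m and y of sink_notch in the frame of nest between 0.0085 and 0.0325 m and x of sink_grip in the frame of nest between -0.012 and 0.012 m and y of sink_grip in the frame of nest between -0.012 and 0.012 m and z of sink_grip in the frame of nest below 0.048 m and angle between sink_grip's own z axis and vertical below 0.06 rad); the robot touches nothing.
It fails at once if the heat sink without a notch is moved by more than 20 mm (distance of plain_grip from where it was at the start of the episode above 0.02 m).
It also fails if it takes over 40 s, if anything falls off the work surface, if the arm or the gripper's body presses on something with over 40 N, if the wrist force passes 120 N, or if a joint passes its speed limit or range.

## Robot

A 7-joint arm with a two-finger parallel gripper is mounted at the origin on a cart in front of the work surface, level with it; the furniture and walls round the work are solid. World frame = base frame: x ahead of the robot, y to its left, z up, the work surface at z = 0. Lengths are in m, angles in rad, forces in N, time in s.
With the tool pointing down it reaches from about 0.425 to 0.875 m from the base axis. Payload 4.7 kg.
Tool frame: the origin (TCP) lies midway between the tips of the shut fingers; the grasp point (between the pads) lies 19 mm behind it (ctrl.grip_point_offset is the distance from the TCP to the grasp point, in m); z points along the fingers, y is the line along which they close (so a half turn about z gives the same grasp; the last joint's range is limited). The gripper opens to 87 mm and grips with 3 to 60 N. Pads are 19 mm wide; open, the fingers measure 117 mm over their backs; the gripper's body (75 mm by 190 mm) begins 51 mm behind the grasp point.
Start: joints at [-1.173, 0.321, -0.07, 1.45, 0.023, 1.371, -0.057], TCP at [0.243, 0.603, 0.223] pointing down, gripper open.
Joint ranges: [-2.86, 2.86], [-0.3, 2.09], [-1.38, 1.24], [0.06, 2.45], [-1.56, 4.7], [0.09, 2.05], [-2.69, 2.69]. Speed limits (rad/s): [2.57, 2.57, 3.14, 3.14, 3.14, 3.14, 3.14].

## Interface

Orientations are given as a rotation vector (axis times angle).
In Python, from bench import ctrl gives the robot as it stands.
- The arm moves only by the tool move_arm, never from a script. Its argument "increments" is text: rows parted by semicolons, each of 7 numbers parted by spaces: the shift along the world's x, y, z in mm, then the turn, a rotation vector about the world's x, y, z in degrees, then the closure in counts, from 0 (fully open) to 255 (shut). A call has exactly 8 rows; each row shifts and turns the commanded pose from where the row before left it; what a row does not reach is not made up. A row lasts 1/12 s, in which the tool goes at most 41.7 mm and 7.16 degrees, less where a joint would pass 70% of its speed; a pose out of reach is approached as far as the arm can. A call with a gripper value outside its range is refused whole. The fingers move at their own pace and stop on an object; "grip_force" is the grip in N (left out, the last holds). Time passes only in rows, so rows that do not move let the fingers close, or fill a call up. It gives the time, the measured TCP pose, the force, the opening and the grip force at its end, in the units of the state.
- ctrl.get_state(): the state, without advancing time (a new reading comes with each control period).
- ctrl.get_image(name): name is "scene" or "side" or "wrist"; returns a dict with "frame" (384x512x3 uint8, red, green, blue), "depth" (384x512 float32, m along the optical axis (not along the pixel's ray), 0 where there is no reading), "fx", "fy", "cx", "cy" (pixels), "position" and "orientation" of the camera in the world. Camera axes: x right, y down, z forward; pixel columns grow to the right and rows downward; lengths in m; the calibration is good to about 2 mm. A picture is of the moment at which its call begins.
- ctrl.close_job(): hands the job in; it is judged then, once.
Trained networks look in a picture, given as the dict that the camera call returned (one of the last four; its "shot" number tells which), for a name from the list of things; names that differ only in an ending like _2 or _b are one class to them, and where a whole thing is asked for, a point or a joint stands for the part that bears it (a point fixed in the world has none). Each returns a list of dicts, best first, with "score" (0 to 1); they miss things now and then, are a little off and sometimes report something else, mostly with a low value. They report only what shows in the picture. A call takes as long as a camera call.
- ctrl.find_in(target, picture): "centre" ([x, y, z] in m, in world coordinates, good to about 4 mm: the middle of the surface that is visible of it).
- ctrl.silhouettes(target, picture): "region" (384x512 bool, what is visible of it).
The state is a dict: "time": time; "joint_positions": joint angles; "qd": joint speeds; "joint_torque": joint torques, N m; "position": TCP position; "tool_rot": TCP orientation; "ft_force": force on the tool from outside, world axes, zero at the start; "torque": the same for the moment, N m; "grip_width": opening from 0.0 (shut) to 1.0 (fully open); "grip_force": force on a finger pad.
Only numpy, scipy, OpenCV 4.12 (cv2) and the standard library are available. Lean on these libraries where they do the work, as an engineer would, in place of code of your own. Each camera call takes 0.05 s, during which the arm holds its last target. There are 200 camera calls.

## Working session

There is one attempt and no reset: what is moved stays moved. The work goes in short steps, Python scripts to look and compute and a tool call to move; the robot and the scene stay as the last step left them, time stands still between calls to the robot, and variables do not carry over. Pictures are saved under pics/ and viewed, at most 10 in all, crops included, and the job is handed in when it is done.

Besides the shell and the picture viewer there is one more tool, called as name(argument=value, ...) on one line, values as JSON. move_arm: Moves the arm, as the interface text tells. Its arguments: {"type":"object","properties":{"increments":{"type":"string"},"grip_force":{"type":"number"}},"required":["increments"]}

```bash
mkdir -p pics
cat > h.py <<'E'
import numpy as np, cv2
from scipy.spatial.transform import Rotation as R
from bench import ctrl
def rot(o):
    o=np.array(o,float)
    return o if o.shape==(3,3) else (R.from_rotvec(o).as_matrix() if o.size==3 else R.from_quat(o).as_matrix())
def cloud(p):
    d=p["depth"]; v,u=np.mgrid[:384,:512]
    c=np.dstack([(u-p["cx"])/p["fx"]*d,(v-p["cy"])/p["fy"]*d,d])
    w=c@rot(p["orientation"]).T+np.array(p["position"]); w[d==0]=np.nan
    return w
def save(p,n): cv2.imwrite(f"pics/{n}.png",cv2.cvtColor(p["frame"],cv2.COLOR_RGB2BGR))
E
python3 - <<'E'
from h import *
s=ctrl.get_state(); print(s["time"],s["position"],s["tool_rot"])
P=[]
for n in ["scene","side"]:
    p=ctrl.get_image(n); print(n,p["position"],p["orientation"]); P.append(p["frame"])
    np.savez(f"{n}0.npz",w=cloud(p),f=p["frame"])
    for t in ["sink_grip","plain_grip","nest"]:
        print(t,[(np.round(r["centre"],3),round(r["score"],2)) for r in ctrl.find_in(t,p)])
    save(p,n+"0")
E
```

```text
0.0 [0.24320632 0.60221188 0.22146979] [-5.98996913e-01 -3.08368699e+00  2.90365827e-03]
scene [-0.2521976   0.60581095  1.13546533] [-1.09880677  2.49535491 -0.9297378 ]
sink_grip [(array([ 0.44 , -0.333,  0.006]), 0.65)]
plain_grip [(array([0.35 , 0.326, 0.007]), 0.97)]
nest [(array([ 0.452, -0.013,  0.009]), 0.76)]
side [0.42328837 1.09896559 0.57352943] [-0.0409595  -2.62312073  1.68337768]
sink_grip []
plain_grip [(array([0.359, 0.334, 0.011]), 0.84)]
nest [(array([ 0.456, -0.004,  0.009]), 0.7)]
```

View pics/scene0.png

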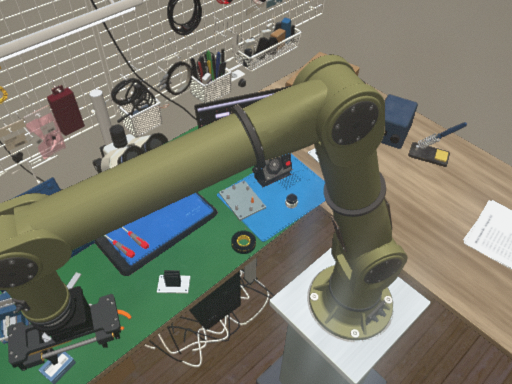

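View pics/side0.png

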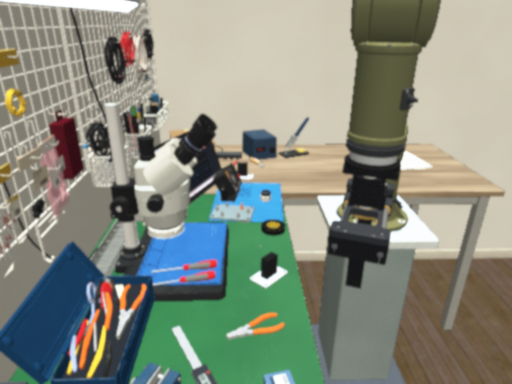

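Run:
```python
from h import *
a=cv2.imread("pics/scene0.png");b=cv2.imread("pics/side0.png")
r=lambda i,x,y,w,h:cv2.resize(i[y:y+h,x:x+w],(400,300),interpolation=cv2.INTER_CUBIC)
w=ctrl.get_image("wrist"); wi=cv2.cvtColor(w["frame"],cv2.COLOR_RGB2BGR)
cv2.imwrite("pics/c0.png",np.vstack([np.hstack([r(a,145,260,56,42),r(b,240,245,56,42)]),np.hstack([r(a,190,130,160,120),cv2.resize(wi,(400,300))])]))
W=np.load("scene0.npz")["w"]
for t,(u,v) in dict(f1=(172,290),top=(172,272),plate=(242,200),blk=(150,215)).items(): print(t,W[v,u])
```

```text
f1 [0.34478067 0.33535513 0.00342097]
top [0.35862835 0.31705685 0.0591615 ]
plate [ 0.44750971 -0.00969644  0.01475778]
blk [0.58155252 0.2399627  0.02539361]
```

View pics/c0.png

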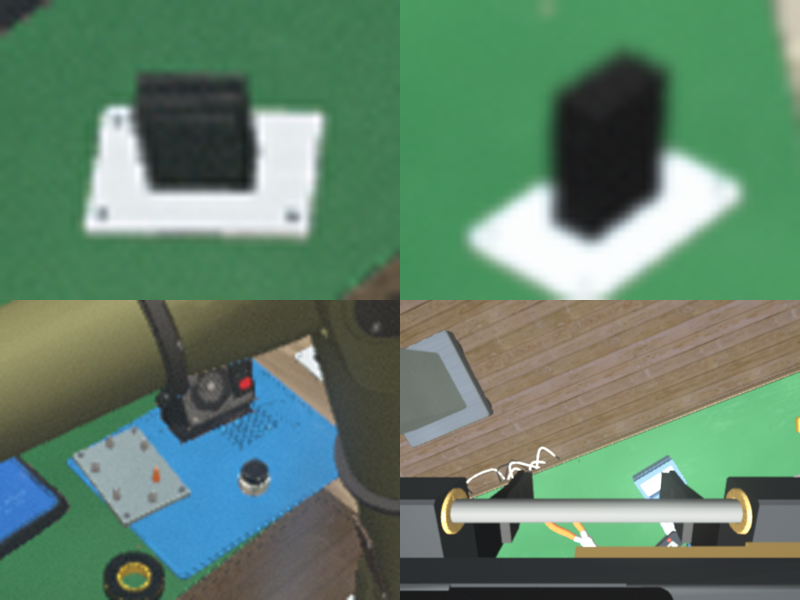

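Run:
```python
from h import *
b=cv2.imread("pics/side0.png");a=cv2.imread("pics/scene0.png")
r=lambda i,x,y,w,h:cv2.resize(i[y:y+h,x:x+w],(400,300),interpolation=cv2.INTER_CUBIC)
cv2.imwrite("pics/c1.png",np.vstack([np.hstack([r(b,200,130,120,90),r(b,120,300,112,84)]),np.hstack([r(a,0,270,120,90),r(a,330,80,136,102)])]))
# hidden bench area
H=np.ones((41,61),bool); xs=np.linspace(.1,.9,41); ys=np.linspace(-.7,.9,61)
for n in ["scene","side"]:
    p=ctrl.get_image(n);Rm=rot(p["orientation"])
    for i,x in enumerate(xs):
        for j,y in enumerate(ys):
            c=Rm.T@(np.array([x,y,.03])-p["position"])
            u,v=p["cx"]+p["fx"]*c[0]/c[2],p["cy"]+p["fy"]*c[1]/c[2]
            if c[2]>0 and 0<=u<512 and 0<=v<384 and p["depth"][int(v),int(u)]>c[2]-.03: H[i,j]=0
for i in range(0,41,2): print("%.2f"%xs[i],"".join("#" if h and .4<np.hypot(xs[i],y)<.9 else "." for h,y in zip(H[i],ys)))
```

```text
0.10 ....................................................########.
0.14 ....................................................########.
0.18 ...................................................#########.
0.22 ...................................................########..
0.26 ...................................................########..
0.30 .###................................................#######..
0.34 #####................................................#####...
0.38 ####...............................................#...##....
0.42 ...........##......................................###.##....
0.46 ...........###....###..............................###.#.....
0.50 ......#......#########..............................###......
0.54 ....############..................................#..........
0.58 .##################...............................###........
0.62 ..################################...........................
0.66 ....#############################.......#######.##...........
0.70 ......#########################...#.....######...............
0.74 ........###########################.....######...............
0.78 ..........####################........######.................
0.82 ..............########.....##.......#####....................
0.86 .................####################........................
0.90 .............................................................
```

View pics/c1.png

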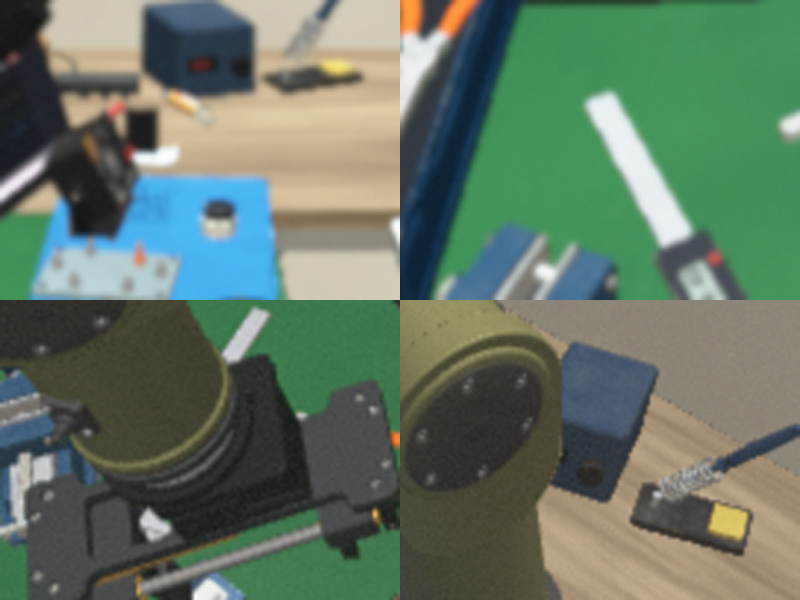

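The side view crop shows a black block on a white flange at side pixel (243,172), behind the speaker: this is the notched sink. The one at (172,282) in the scene picture has no notch. I'll locate the notched one now.

Run:
```python
from h import *
W=np.load("side0.npz")["w"]
for u,v in [(241,170),(244,168),(244,172),(245,176),(248,177),(252,175)]: print(u,v,np.round(W[v,u],3))
# nest from scene: grey plate pixels & orange pin
d=np.load("scene0.npz");w=d["w"];f=d["f"].astype(int)
hsv=cv2.cvtColor(d["f"],cv2.COLOR_RGB2HSV)
reg=(abs(w[...,0]-.45)<.11)&(abs(w[...,1]+.01)<.1)
o=reg&(hsv[...,1]>120)&((hsv[...,0]<16))&(w[...,2]>.012)
print("orange",o.sum(),np.nanmean(w[o],0))
g=reg&(hsv[...,1]<70)&(w[...,2]>.006)&(w[...,2]<.018)
print("plate",g.sum()); pts=w[g][:,:2].astype(np.float32)*1000
m=cv2.morphologyEx(g.astype(np.uint8),cv2.MORPH_OPEN,np.ones((3,3)))>0
print(cv2.minAreaRect(w[m][:,:2].astype(np.float32)*1000), np.nanmedian(w[m][:,2]))
```

```text
241 170 [ 0.423 -0.34   0.034]
244 168 [ 0.411 -0.346  0.04 ]
244 172 [ 0.412 -0.337  0.026]
245 176 [ 0.408 -0.342  0.007]
248 177 [ 0.396 -0.335  0.005]
252 175 [ 0.379 -0.356  0.005]
orange 10 [ 0.42160527 -0.02818547  0.02351223]
plate 957
((459.01513671875, 13.370407104492188), (150.84503173828125, 131.41845703125), 79.5722885131836) 0.011782246589282064
```

move_arm(increments="5 -30 25 0 0 0 0;5 -35 20 0 0 0 0;5 -40 10 0 0 0 0;10 -38 0 0 0 0 0;12 -38 0 0 0 0 0;15 -36 0 0 0 0 0;20 -34 0 0 0 0 0;20 -34 0 0 0 0 0")

```text
time: 1.22
position: [0.3357, 0.316, 0.2781]
tool_rot: [0.598, 3.084, 0.002]
ft_force: [1.0, 0.1, 0.8]
grip_width: 0.996
grip_force: 0.0
```

move_arm(increments="12 -34 0 0 0 5 0;14 -34 0 0 0 5 0;18 -36 0 0 0 5 0;16 -38 0 0 0 5 0;10 -40 0 0 0 2 0;8 -40 0 0 0 0 0;4 -40 0 0 0 0 0;0 -40 0 0 0 0 0")

```text
time: 1.88
position: [0.4178, 0.0135, 0.2778]
tool_rot: [0.001, 3.14, 0.001]
ft_force: [0.2, -0.0, 0.9]
grip_width: 1.0
grip_force: 0.0
```

move_arm(increments="0 -40 0 0 0 0 0;0 -40 0 0 0 0 0;-5 -40 0 0 0 0 0;-5 -40 0 0 0 0 0;-5 -35 0 0 0 0 0;0 -20 0 0 0 0 0;0 -5 0 0 0 0 0;0 0 0 0 0 0 0")

```text
time: 2.55
position: [0.4021, -0.2056, 0.2778]
tool_rot: [0.005, 3.141, 0.001]
ft_force: [-0.4, 1.3, 0.6]
grip_width: 1.002
grip_force: 0.0
```

Run:
```python
from h import *
p=ctrl.get_image("wrist"); q=ctrl.get_image("scene")
np.savez("w1.npz",w=cloud(p),f=p["frame"]);np.savez("s1.npz",w=cloud(q),f=q["frame"])
for t in ["sink_grip","plain_grip","nest"]:
  for x in (p,q): print(t,[(np.round(r["centre"],3),round(r["score"],2)) for r in ctrl.find_in(t,x)])
i=np.hstack([cv2.resize(x["frame"],None,fx=.78,fy=.78) for x in (p,q)])
cv2.imwrite("pics/c2.png",i[...,::-1])
s=ctrl.get_state();print(s["position"],s["tool_rot"])
```

```text
sink_grip [(array([ 0.417, -0.337,  0.007]), 0.8)]
sink_grip [(array([ 0.407, -0.34 ,  0.015]), 0.75), (array([ 0.45 , -0.013,  0.01 ]), 0.69)]
plain_grip []
plain_grip [(array([0.35 , 0.324, 0.005]), 0.61)]
nest [(array([ 0.448, -0.014,  0.017]), 0.89)]
nest [(array([ 0.453, -0.012,  0.008]), 0.58)]
[ 0.4026723  -0.20339338  0.27755899] [ 3.17332012e-03 -3.14154757e+00 -4.61473164e-05]
```

View pics/c2.png

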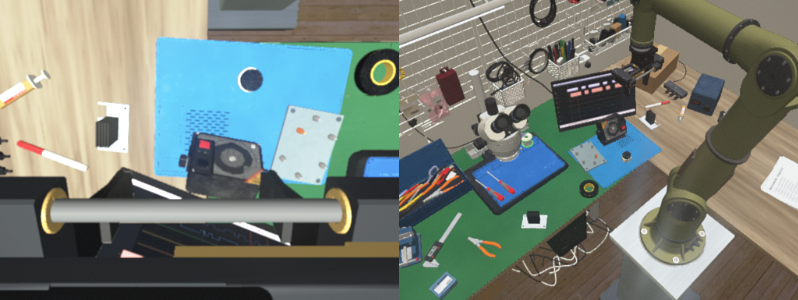

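The wrist picture shows the sink at wrist px ~(145,163) with its white flange and fins, and the nest at ~(395,185) with the orange pin at (384,168). Next, precise poses from the wrist cloud.

```bash
cat > m.py <<'E'
from h import *
def meas(w,f):
    hsv=cv2.cvtColor(f,cv2.COLOR_RGB2HSV); z=w[...,2]
    reg=(abs(w[...,0]-.415)<.08)&(abs(w[...,1]+.34)<.07)
    fl=reg&(hsv[...,2]>190)&(hsv[...,1]<40)
    tp=reg&(z>.05)&(z<.07)
    bk=reg&(z>.02)
    for n,m in dict(flange=fl,top=tp).items():
        m=cv2.morphologyEx(m.astype(np.uint8),cv2.MORPH_OPEN,np.ones((2,2)))>0
        print(n,m.sum(),np.round(np.nanmedian(w[m],0),4),cv2.minAreaRect(w[m][:,:2].astype(np.float32)*1000))
    r2=(abs(w[...,0]-.455)<.12)&(abs(w[...,1]+.01)<.11)
    o=r2&(hsv[...,1]>120)&(hsv[...,0]<16)&(z>.02)&(z<.045)
    print("orange",o.sum(),np.nanmean(w[o],0))
    g=r2&(hsv[...,1]<45)&(z>.007)&(z<.018)
    m=cv2.morphologyEx(g.astype(np.uint8),cv2.MORPH_OPEN,np.ones((5,5)))
    nl,L,st,_=cv2.connectedComponentsWithStats(m); k=1+np.argmax(st[1:,4]); m=L==k
    print("plate",m.sum(),np.nanmedian(w[m],0),cv2.minAreaRect(w[m][:,:2].astype(np.float32)*1000))
    pn=r2&(z>.022)&(z<.05)
    nl,L,st,_=cv2.connectedComponentsWithStats(pn.astype(np.uint8))
    for k in range(1,nl):
        if st[k,4]>3: print("pin",st[k,4],np.round(np.nanmean(w[L==k],0),4))
E
python3 - <<'E'
from m import *
d=np.load("w1.npz"); meas(d["w"],d["f"])
c=cv2.resize(d["f"][115:215,105:195],None,fx=5,fy=5,interpolation=cv2.INTER_CUBIC)
c2=cv2.resize(d["f"][120:250,345:445],(385,500),interpolation=cv2.INTER_CUBIC)
cv2.imwrite("pics/c3.png",np.hstack([cv2.resize(c,(400,444)),c2[:444]])[...,::-1])
E
```

```text
flange 1635 [ 0.4106 -0.335   0.0074] ((417.9114074707031, -338.7630615234375), (100.78215789794922, 187.12005615234375), 21.944028854370117)
top 653 [ 0.4198 -0.346   0.0599] ((430.0615539550781, -357.6935119628906), (17.325326919555664, 70.5877914428711), 60.74924087524414)
orange 37 [ 0.42136035 -0.03265168  0.02634659]
plate 5776 [ 0.44841317 -0.01528113  0.01340106] ((452.4341125488281, -15.55984115600586), (95.30482482910156, 127.63874816894531), 79.87578582763672)
pin 229 [ 0.3444 -0.1124  0.0372]
pin 42 [ 0.4017 -0.0069  0.0271]
pin 46 [ 0.4221 -0.0319  0.0291]
pin 41 [0.4333 0.0234 0.0271]
pin 109 [ 0.4406 -0.1109  0.0447]
pin 36 [ 0.4711 -0.0563  0.0272]
pin 460 [0.486  0.0885 0.0255]
pin 41 [0.4845 0.0142 0.0267]
pin 41 [ 0.5029 -0.0257  0.0267]
```

View pics/c3.png

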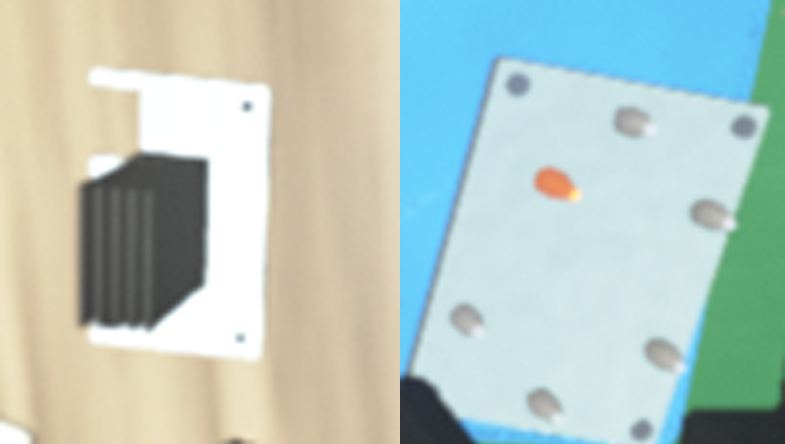

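Run:
```python
from m import *
d=np.load("w1.npz"); w,f=d["w"],d["f"]; hsv=cv2.cvtColor(f,cv2.COLOR_RGB2HSV)
fl=((abs(w[...,0]-.415)<.08)&(abs(w[...,1]+.34)<.06)&(hsv[...,2]>215)&(hsv[...,1]<25)).astype(np.uint8)
nl,L,st,_=cv2.connectedComponentsWithStats(fl,connectivity=4);m=L==1+np.argmax(st[1:,4])
print("flange",m.sum(),np.nanmedian(w[m],0),cv2.minAreaRect(w[m&(abs(w[...,2]-.006)<.004)][:,:2].astype(np.float32)*1000))
vs=[v for v in range(384) if m[v].sum()>5]
P=np.array([w[v,np.where(m[v])[0].max()] for v in vs[6:-4]]);P=P[abs(P[:,2]-.006)<.006]
k=np.polyfit(P[:,0],P[:,1],1);r=P[:,1]-np.polyval(k,P[:,0]);P=P[abs(r)<.003];k=np.polyfit(P[:,0],P[:,1],1)
print("edge yaw",180+np.degrees(np.arctan(k[0])),"x range",w[vs[0],:][m[vs[0]]][:,0].mean(),w[vs[-1],:][m[vs[-1]]][:,0].mean(),"edge y at .415",np.polyval(k,.415))
t=((abs(w[...,0]-.42)<.04)&(abs(w[...,1]+.345)<.03)&(w[...,2]>.057)&(w[...,2]<.066)).astype(np.uint8)
print("top",t.sum(),np.median(w[t>0],0),cv2.minAreaRect(w[t>0][:,:2].astype(np.float32)*1000))
M=np.array([[52,0],[-52,0],[26,-36],[-26,-36],[-26,36],[27,20.5]])/1000
Q=np.array([[.4017,-.0069],[.5029,-.0257],[.4333,.0234],[.4845,.0142],[.4711,-.0563],[.4221,-.0319]])
A,inl=cv2.estimateAffinePartial2D(M,Q); print(A,np.degrees(np.arctan2(A[1,0],A[0,0])))
```

```text
flange 1345 [ 0.4116949  -0.33628466  0.00754975] ((420.532958984375, -349.36322021484375), (54.713584899902344, 87.08688354492188), 84.03136444091797)
edge yaw 173.9754370579839 x range 0.3761596146069077 0.46484406955736224 edge y at .415 -0.32214709588558027
top 507 [ 0.41921104 -0.34817623  0.06099243] ((419.6833190917969, -347.77423095703125), (20.22356605529785, 40.32958221435547), 85.3694076538086)
[[-0.97702431 -0.18064893  0.45229616]
 [ 0.18064893 -0.97702431 -0.01642075]] 169.52448419975988
```

Run:
```python
from h import *
a=[np.load("w1.npz")["w"].reshape(-1,3),np.load("s1.npz")["w"].reshape(-1,3)]
for n,w in zip(["wrist","scene"],a):
    w=w[np.isfinite(w[:,0])]
    print(n)
    for y in np.arange(-.45,-.08,.02):
        k=w[(abs(w[:,1]-y)<.01)&(w[:,2]>.025)&(w[:,2]<.2)&(w[:,0]>.39)&(w[:,0]<.6)]
        k2=k[k[:,2]>.07]
        if len(k): print("%.2f"%y,len(k),"minx %.3f"%k[:,0].min(),"zmax %.3f"%k[:,2].max(), "tall minx/maxz",len(k2) and (k2[:,0].min().round(3),k2[:,2].max().round(3)))
```

```text
wrist
-0.35 619 minx 0.399 zmax 0.064 tall minx/maxz 0
-0.33 537 minx 0.401 zmax 0.163 tall minx/maxz (np.float64(0.549), np.float64(0.163))
-0.31 1089 minx 0.507 zmax 0.159 tall minx/maxz (np.float64(0.541), np.float64(0.159))
-0.29 1156 minx 0.515 zmax 0.152 tall minx/maxz (np.float64(0.545), np.float64(0.152))
-0.27 1007 minx 0.525 zmax 0.145 tall minx/maxz (np.float64(0.551), np.float64(0.145))
-0.25 878 minx 0.532 zmax 0.138 tall minx/maxz (np.float64(0.556), np.float64(0.138))
-0.23 737 minx 0.451 zmax 0.130 tall minx/maxz (np.float64(0.456), np.float64(0.13))
-0.21 1548 minx 0.419 zmax 0.114 tall minx/maxz (np.float64(0.435), np.float64(0.114))
-0.19 1854 minx 0.421 zmax 0.114 tall minx/maxz (np.float64(0.43), np.float64(0.114))
-0.17 1806 minx 0.424 zmax 0.112 tall minx/maxz (np.float64(0.44), np.float64(0.112))
-0.15 1679 minx 0.428 zmax 0.111 tall minx/maxz (np.float64(0.447), np.float64(0.111))
-0.13 1464 minx 0.431 zmax 0.114 tall minx/maxz (np.float64(0.45), np.float64(0.114))
-0.11 720 minx 0.436 zmax 0.112 tall minx/maxz (np.float64(0.455), np.float64(0.112))
-0.09 15 
[... 629 characters left out ...]
oat64(0.194))
-0.23 240 minx 0.453 zmax 0.168 tall minx/maxz (np.float64(0.562), np.float64(0.168))
-0.21 279 minx 0.420 zmax 0.151 tall minx/maxz (np.float64(0.436), np.float64(0.151))
-0.19 347 minx 0.422 zmax 0.129 tall minx/maxz (np.float64(0.432), np.float64(0.129))
-0.17 288 minx 0.424 zmax 0.113 tall minx/maxz (np.float64(0.443), np.float64(0.113))
-0.15 253 minx 0.429 zmax 0.113 tall minx/maxz (np.float64(0.449), np.float64(0.113))
-0.13 215 minx 0.434 zmax 0.111 tall minx/maxz (np.float64(0.451), np.float64(0.111))
-0.11 276 minx 0.436 zmax 0.114 tall minx/maxz (np.float64(0.455), np.float64(0.114))
-0.09 28 minx 0.445 zmax 0.073 tall minx/maxz (np.float64(0.476), np.float64(0.073))
```

move_arm(increments="3 -30 -10 0 0 -3 0;3 -35 -20 0 0 -2.5 0;4 -35 -30 0 0 0 0;4 -25 -30 0 0 0 0;3 -15 -20 0 0 0 0;0 -5 -10 0 0 0 0;0 0 0 0 0 0 0;0 0 0 0 0 0 0")

```text
time: 3.62
position: [0.4187, -0.3455, 0.1601]
tool_rot: [-0.151, -3.136, -0.0]
ft_force: [0.1, 0.7, 1.0]
grip_width: 0.998
grip_force: 0.0
```

move_arm(increments="1 -2.5 -25 0 0 0 0;0 0 -30 0 0 0 0;0 0 -30 0 0 0 0;0 0 -20 0 0 0 0;0 0 -14 0 0 0 0;0 0 -9 0 0 0 0;0 0 0 0 0 0 0;0 0 0 0 0 0 0")

```text
time: 4.28
position: [0.4209, -0.3484, 0.0336]
tool_rot: [0.149, 3.136, -0.0]
ft_force: [0.2, -0.3, 0.8]
grip_width: 1.001
grip_force: 0.0
```

move_arm(increments="0 0 0 0 0 0 120;0 0 0 0 0 0 180;0 0 0 0 0 0 255;0 0 0 0 0 0 255;0 0 0 0 0 0 255;0 0 0 0 0 0 255;0 0 0 0 0 0 255;0 0 0 0 0 0 255", grip_force=30)

```text
time: 4.95
position: [0.42, -0.3483, 0.0326]
tool_rot: [0.15, 3.138, 0.0]
ft_force: [1.3, 0.4, 0.4]
grip_width: 0.485
grip_force: 0.0
```

move_arm(increments="0 0 0 0 0 0 255;0 0 0 0 0 0 255;0 0 0 0 0 0 255;0 0 0 0 0 0 255;0 0 0 0 0 0 255;0 0 0 0 0 0 255;0 0 0 0 0 0 255;0 0 0 0 0 0 255")

```text
time: 5.62
position: [0.42, -0.3485, 0.0326]
tool_rot: [0.15, 3.138, -0.0]
ft_force: [0.3, -0.7, 0.2]
grip_width: 0.232
grip_force: 30.0
```

move_arm(increments="0 0 10 0 0 0 255;0 0 25 0 0 0 255;0 0 35 0 0 0 255;0 0 35 0 0 0 255;0 0 35 0 0 0 255;0 15 25 0 0 0 255;0 30 5 0 0 0 255;0 35 0 0 0 0 255")

```text
time: 6.28
position: [0.4199, -0.2707, 0.2048]
tool_rot: [0.16, 3.135, -0.004]
ft_force: [0.3, 1.2, -3.1]
grip_width: 0.228
grip_force: 30.0
```

move_arm(increments="4 38 0 0 0 -1 255;5 38 0 0 0 -2 255;5 38 0 0 0 -2 255;6 38 0 0 0 0 255;6 38 0 0 0 0 255;6 32 0 0 0 0 255;0 20 0 0 0 0 255;0 10 0 0 0 0 255")

```text
time: 6.95
position: [0.4514, -0.0131, 0.2026]
tool_rot: [-0.28, -3.128, -0.001]
ft_force: [0.0, -0.7, -3.0]
grip_width: 0.23
grip_force: 30.0
```

move_arm(increments="0 0 0 0 0 0 255;0 0 0 0 0 0 255;0 0 0 0 0 0 255;0 0 0 0 0 0 255;0 0 0 0 0 0 255;0 0 0 0 0 0 255;0 0 0 0 0 0 255;0 0 0 0 0 0 255")

```text
time: 7.62
position: [0.452, -0.0166, 0.2026]
tool_rot: [0.288, 3.128, 0.0]
ft_force: [0.0, -0.1, -2.8]
grip_width: 0.229
grip_force: 30.0
```

Run:
```python
from h import *
p=ctrl.get_image("scene");q=ctrl.get_image("side");r=ctrl.get_image("wrist")
np.savez("w2.npz",w=cloud(r),f=r["frame"]);np.savez("s2.npz",w=cloud(p),f=p["frame"])
a=cv2.resize(p["frame"][120:240,190:310],(400,400),interpolation=cv2.INTER_CUBIC)
b=cv2.resize(q["frame"][130:230,190:290],(400,400),interpolation=cv2.INTER_CUBIC)
cv2.imwrite("pics/c4.png",np.hstack([a,b])[...,::-1])
for n,x in (("scene",p),("side",q),("wrist",r)):
    print(n,[(np.round(k["centre"],3),round(k["score"],2)) for k in ctrl.find_in("sink_grip",x)])
s=ctrl.get_state();print(s["position"],s["tool_rot"],s["time"])
```

```text
scene [(array([ 0.431, -0.008,  0.175]), 0.74)]
side [(array([ 0.449, -0.006,  0.177]), 0.76)]
wrist [(array([ 0.435, -0.014,  0.174]), 0.78)]
[ 0.45200417 -0.01627219  0.20256583] [2.87077840e-01 3.12844738e+00 8.12468895e-05] 7.9167
```

View pics/c4.png

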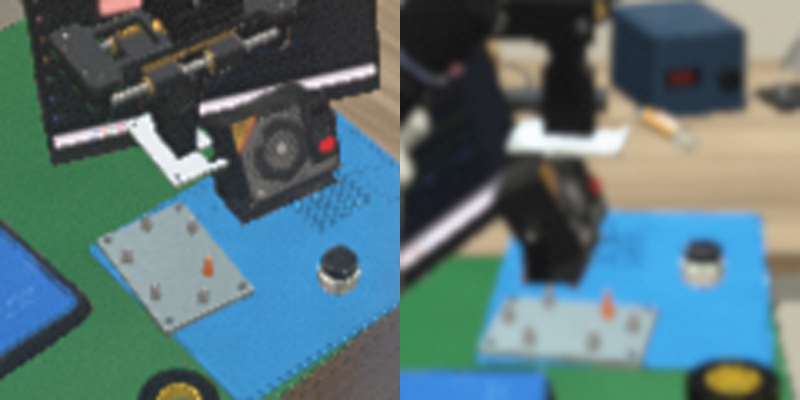

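Run:
```python
from h import *
c=np.array([.4522,-.0163]);a=np.radians(169.6);Rm=np.array([[np.cos(a),-np.sin(a)],[np.sin(a),np.cos(a)]])
for n in ["w2","s2"]:
    d=np.load(n+".npz");w,f=d["w"],d["f"];h=cv2.cvtColor(f,cv2.COLOR_RGB2HSV)
    m=(abs(w[...,2]-.176)<.012)&(h[...,2]>170)&(h[...,1]<40)&(np.hypot(w[...,0]-c[0],w[...,1]-c[1])<.07)
    nl,L,st,_=cv2.connectedComponentsWithStats(m.astype(np.uint8))
    m=L==1+np.argmax(st[1:,4]);P=w[m];q=(P[:,:2]-c)@Rm*1000
    print(n,len(q),"z",np.median(P[:,2]),"x",np.percentile(q[:,0],[1,99]),"y",np.percentile(q[:,1],[1,99]))
    A=np.c_[q,np.ones(len(q))];print("plane tilt deg",np.degrees(np.linalg.lstsq(A,P[:,2]*1000,rcond=None)[0][:2]))
    for lo,hi in [(-40,-22),(-18,14),(18,36),(39,41)]:
        k=q[(q[:,0]>lo)&(q[:,0]<hi)]
        if len(k)>5: print(lo,hi,len(k),np.percentile(k[:,1],[2,98]).round(1))
    for x0 in range(-40,44,8):
        k=q[abs(q[:,0]-x0)<3]
        if len(k)>3: print(x0,"ymin %.1f ymax %.1f"%(k[:,1].min(),k[:,1].max()))
```

```text
w2 4069 z 0.17747878367304928 x [-4.49174208 42.76016367] y [-25.94614307  25.08359736]
plane tilt deg [-0.3393402  -0.08829007]
-18 14 1032 [-25.8  25.3]
18 36 1714 [-25.5   9.9]
39 41 309 [-25.4  23.9]
-8 ymin -26.1 ymax 25.5
0 ymin -25.9 ymax 25.3
8 ymin -26.3 ymax 25.8
16 ymin -25.9 ymax 25.4
24 ymin -26.3 ymax 10.2
32 ymin -26.1 ymax 10.6
40 ymin -26.4 ymax 25.5
s2 187 z 0.17501659128023217 x [-40.74375353  41.8805457 ] y [-27.57667916  20.62311407]
plane tilt deg [ 0.53911603 -2.96318975]
-40 -22 32 [-26.8  -5.9]
-18 14 50 [-27.4  -9. ]
18 36 57 [-26.4   8.5]
39 41 12 [-24.1  21. ]
-40 ymin -24.5 ymax -5.3
-32 ymin -24.8 ymax -6.3
-24 ymin -27.6 ymax -10.5
-16 ymin -26.2 ymax -9.2
-8 ymin -25.4 ymax -13.4
0 ymin -22.9 ymax -8.6
8 ymin -27.6 ymax -12.8
16 ymin -25.6 ymax 4.4
24 ymin -25.6 ymax 8.6
32 ymin -27.3 ymax 7.5
40 ymin -27.6 ymax 23.7
```

move_arm(increments="0 1 -20 0 0 0 255;0 0 -30 0 0 0 255;0 0 -30 0 0 0 255;0 0 -25 0 0 0 255;0 0 -15 0 0 0 255;0 0 -10 0 0 0 255;0 0 -5 0 0 0 255;0 0 0 0 0 0 255")

```text
time: 8.58
position: [0.4517, -0.0153, 0.0671]
tool_rot: [-0.287, -3.127, 0.001]
ft_force: [-0.2, 0.5, -1.4]
grip_width: 0.23
grip_force: 30.0
```

move_arm(increments="0 0 -4 0 0 0 255;0 0 -4 0 0 0 255;0 0 -4 0 0 0 255;0 0 -4 0 0 0 255;0 0 -4 0 0 0 255;0 0 -3 0 0 0 255;0 0 0 0 0 0 255;0 0 0 0 0 0 255")

```text
time: 9.25
position: [0.4521, -0.0153, 0.0445]
tool_rot: [0.287, 3.128, -0.0]
ft_force: [-0.6, -0.8, -1.8]
grip_width: 0.228
grip_force: 30.0
```

move_arm(increments="0 0 -1 0 0 0 255;0 0 0 0 0 0 255;0 0 0 0 0 0 150;0 0 0 0 0 0 120;0 0 0 0 0 0 100;0 0 0 0 0 0 80;0 0 0 0 0 0 80;0 0 0 0 0 0 80")

```text
time: 9.92
position: [0.452, -0.0153, 0.0435]
tool_rot: [0.287, 3.128, 0.0]
ft_force: [0.3, -0.5, -0.2]
grip_width: 0.601
grip_force: 0.0
```

move_arm(increments="0 0 4 0 0 0 80;0 0 15 0 0 0 80;0 0 30 0 0 0 80;0 0 35 0 0 0 80;0 0 35 0 0 0 80;0 0 30 0 0 0 80;0 0 10 0 0 0 80;0 0 0 0 0 0 80")

```text
time: 10.58
position: [0.454, -0.0151, 0.2056]
tool_rot: [0.287, 3.123, 0.004]
ft_force: [0.2, -0.5, 0.6]
grip_width: 0.683
grip_force: 0.0
```

Run:
```python
from h import *
c=np.array([.4522,-.0163]);a=np.radians(169.6);Rm=np.array([[np.cos(a),-np.sin(a)],[np.sin(a),np.cos(a)]])
r=ctrl.get_image("wrist");p=ctrl.get_image("scene")
for d in (r,p):
    w,f=cloud(d),d["frame"]
    m=(w[...,2]>.067)&(w[...,2]<.078)&(np.hypot(w[...,0]-c[0],w[...,1]-c[1])<.05)
    q=(w[m][:,:2]-c)@Rm*1000
    if len(q): print("block top",len(q),np.median(w[m][:,2]),cv2.minAreaRect(q.astype(np.float32)))
    h=cv2.cvtColor(f,cv2.COLOR_RGB2HSV)
    m=(h[...,2]>225)&(h[...,1]<20)&(w[...,2]<.03)&(np.hypot(w[...,0]-c[0],w[...,1]-c[1])<.055)
    q=(w[m][:,:2]-c)@Rm*1000
    if len(q): print("flange z",len(q),np.percentile(w[m][:,2],[10,50,90]),np.percentile(q,[1,99],axis=0))
A=cv2.resize(r["frame"],(400,300));B=cv2.resize(p["frame"][140:230,190:310],(400,300),interpolation=cv2.INTER_CUBIC)
cv2.imwrite("pics/c5.png",np.hstack([A,B])[...,::-1])
s=ctrl.get_state();print(s["position"],s["ft_force"],s["time"])
```

```text
block top 572 0.07324922347536872 ((1.0454959869384766, -1.552957534790039), (19.744243621826172, 39.55971908569336), 89.64230346679688)
flange z 2886 [0.01356176 0.01922302 0.02033181] [[-43.31930763 -47.07592058]
 [ 42.98562079  25.98321294]]
block top 69 0.06997362750829006 ((-0.3906421661376953, -1.4228448867797852), (43.0311279296875, 21.671863555908203), 2.3393213748931885)
flange z 136 [0.01407865 0.01802277 0.02147692] [[-40.36222517 -27.32577381]
 [ 41.85836874  21.67081888]]
[ 0.45160946 -0.0152613   0.20190846] [ 0.24106607  0.07259149 -0.22828753] 10.6833
```

View pics/c5.png

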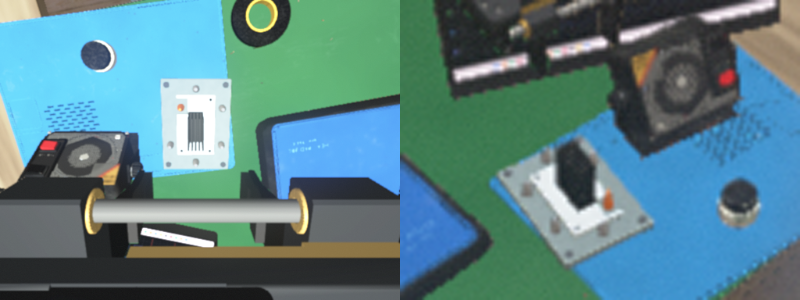

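The picture shows the sink seated among the pins, with the key pin in the notch (wrist crop 182,106). The block top is at 0.072 m, the sink is flat and within 2 mm of centre, and the arm is clear.

```bash
python3 -c "
from bench import ctrl
print(ctrl.close_job())"
```

```text
the job is handed in; nothing more can be done
None
```

I set the notched heat sink flat in the nest with the orange key pin standing in its notch, within about 2 mm of centre, released it and handed the job in at about 10.7 s; I never touched the plain one.

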